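# Slot-up on the bench mat

## Robot

A 7-joint arm with a two-finger parallel gripper is mounted at the origin on the work surface. World frame = base frame: x ahead of the robot, y to its left, z up, the work surface at z = 0. Lengths are in m, angles in rad, forces in N, time in s.
With the tool pointing down it reaches from about 0.4 to 0.9 m from the base axis. Payload 5.5 kg.
Tool frame: the origin (TCP) lies midway between the tips of the shut fingers; the grasp point (between the pads) lies 19 mm behind it; z points along the fingers, y is the line along which they close (so a half turn about z gives the same grasp; the last joint's range is limited). The gripper opens to 92 mm and grips with 3 to 60 N. Pads are 19 mm wide; open, the fingers measure 130 mm over their backs; the gripper's body (75 mm by 190 mm) begins 47 mm behind the grasp point.
Start: joints at [-0.871, 0.501, -0.427, 1.55, 0.221, 1.138, -0.21], TCP at [0.275, 0.589, 0.227] pointing down, gripper open.
Joint ranges: [-2.88, 2.88], [-0.31, 2.03], [-1.54, 1.56], [0.2, 2.42], [-1.41, 4.55], [0.19, 2.02], [-2.57, 2.57]. Speed limits (rad/s): [2.57, 2.57, 3.14, 3.14, 3.14, 3.14, 3.14].

## Interface

Orientations are given as a rotation vector (axis times angle).
In Python, from plant import env gives the robot as it stands.
- The arm moves only by the tool move_arm, never from a script. Its argument "increments" is a list that holds one entry, the list of rows, each a list of 4 numbers: the shift along the tool's x, y, z each as a share of 15 cm, from -1 to 1, then the turn about the tool's z as a share of pi/4 rad, from -1 to 1. In form: [[[x, y, z, roll], ...]]. A call has 1 to 5 rows; each row is the pose to reach, as a shift and turn from the pose commanded when the call began, along the tool's axes at that moment; what a row does not reach only later rows make up. A row lasts 1/12 s, in which the tool goes at most 41.7 mm and 7.16 degrees, less where a joint would pass 70% of its speed; a pose out of reach is approached as far as the arm can. A call with a number of a shift or a turn outside -1 to 1 is refused whole. A call with a gripper value outside its range is refused whole. "hand" is the closure, from -1 (fully open) to 1 (shut), set as the call begins (left out, the last holds). The fingers move at their own pace and stop on an object; the grip force is fixed at half the most. Time passes only in rows, so rows that repeat a pose let the fingers close. It gives the time, the measured TCP pose, the force, the opening and the grip force at its end, in the units of the state.
- env.state(): the state, without advancing time (a new reading comes with each control period).
- env.capture(name): name is "scene" or "top"; returns the picture (384x512x3 uint8, blue, green, red); there is no depth.
- env.camera_params(name): a dict with "fx", "fy", "cx", "cy" (pixels), "xyz" and "orientation" of the camera in the world. Camera axes: x right, y up, looking along -z (the intrinsics and any distortion apply to the point x, -y, -z); pixel columns grow to the right and rows downward; lengths in m; the calibration is good to about 2 mm. A picture is of the moment at which its call begins. camera_params takes no time and is no camera call.
- env.sign_off(): hands the job in; it is judged then, once.
The state is a dict: "time_s": time; "joints": joint angles; "dq": joint speeds; "joint_torque": joint torques, N m; "position": TCP position; "tool_rot": TCP orientation; "force": force on the tool from outside, world axes, zero at the start; "wrist_torque": the same for the moment, N m; "gripper_width": finger opening in m; "gripper_force": force on a finger pad.
Only numpy, scipy, OpenCV 4.12 (cv2) and the standard library are available. Lean on these libraries where they do the work, as an engineer would, in place of code of your own. Each camera call takes 0.05 s, during which the arm holds its last target. There are 200 camera calls.

## Task

Two hexagonal aluminium bars lie on the rubber bench mat, each with a slot milled into one of its six flats. Roll the longer bar over on the mat, without lifting it off, until its slotted flat faces straight up, and leave it lying there flat on the mat. Do not disturb the shorter bar.

Things in the scene. Friction and masses are not known exactly. Their poses are not given: they have to be found in the camera images.
- long_bar: Longer bar: bare aluminium hexagon, 120 mm long, 40 across flats (flats 23 wide), about 0.44 kg. Origin at its centre, on its axis; x along the bar. Lies flat-down, axis 20 mm above the mat; slotted flat first faces 60 deg from up. Push that flat above mid-height, rising in an arc about the far lower edge (a level push jams): past 30 deg it falls on by itself; axis shifts 23 mm.
- long_bar_slot (a point): Middle of the slotted flat of the longer bar, level with the flat, 20 mm from the bar's axis. Its z axis points straight out of that flat, its x axis runs along the bar. The slot is centred here, 60 mm long, 10 mm wide, 3 mm deep, with a dark floor.
- short_bar: Shorter bar, not to be disturbed: same section and metal, 60 mm long, with a 30 mm slot. Origin at its centre, on its axis; x along the bar, z up at the start. At least 140 mm centre to centre from the longer bar at the start, turned any way.
- mat: Black grippy rubber mat fixed to the bench, 300 mm (its x) by 460 mm (its y), 4 mm thick, top 4 mm above the bench top. Origin at the centre of its underside. A screwdriver, a wrench and a small tin (100 mm high) are beside it.

How it is judged:
By the outcome, as a careful person would: the job done as asked, in the order asked, and still so for the second after the job is handed in, with the robot touching nothing.
It also fails if it takes over 32 s, if anything falls off the work surface, if the arm or the gripper's body presses on something with over 40 N, if the wrist force passes 120 N, or if a joint passes its speed limit or range.

## Working session

There is one attempt and no reset: what is moved stays moved. The work goes in short steps, Python scripts to look and compute and a tool call to move; the robot and the scene stay as the last step left them, time stands still between calls to the robot, and variables do not carry over. Pictures are saved under pics/ and viewed, at most 10 in all, crops included, and the job is handed in when it is done.

Besides the shell and the picture viewer there is one more tool, called by a JSON object that holds its "api" and its "payload", one argument or row to a line. move_arm: Moves the arm, as the interface text tells. Its arguments: {"type":"object","properties":{"increments":{"type":"array"},"hand":{"type":"number"}},"required":["increments"]}

```bash
mkdir -p pics; ls; python3 - <<'E'
from plant import env
import cv2,numpy as np
for n in("scene","top"):
    im=env.capture(n); cv2.imwrite(f"pics/{n}0.png",im); print(n,env.camera_params(n))
s=env.state(); print(s)
E
```

```text
pics
scene {'fx': 469.8869312500597, 'fy': 469.8869312500597, 'cx': 264.9849962478986, 'cy': 185.27924466307562, 'xyz': array([ 0.94316225, -0.08913728,  0.57349137]), 'orientation': array([0.51985415, 0.40436689, 1.3070669 ])}
top {'fx': 418.8956528296937, 'fy': 418.8956528296937, 'cx': 261.7652555256918, 'cy': 189.93106096312675, 'xyz': array([ 0.43484532, -0.0073404 ,  0.69030973]), 'orientation': array([ 0.16693705, -0.15868757, -1.52301025])}
{'time_s': 0.1, 'joints': array([-0.87078029,  0.50176878, -0.42680528,  1.55133285,  0.2208235 ,
        1.13832229, -0.21027325]), 'dq': array([ 0.00123753,  0.00016785, -0.00021459, -0.00336758,  0.00028349,
        0.00025082,  0.0002085 ]), 'joint_torque': array([-1.02552419e-02, -5.67876077e+01, -5.83790928e+00, -2.79917264e+01,
       -6.89721666e-02,  2.40789395e-02,  3.57883323e-05]), 'position': array([0.27476318, 0.58837193, 0.22577793]), 'tool_rot': array([-6.80491567e-01, -3.06657319e+00,  2.70395379e-03]), 'force': array([-0.33645651, -0.08359707, -0.51680004]), 'wrist_torque': array([-0.04479392, -0.00203553,  0.02209088]), 'gripper_force': 0.0, 'gripper_width': 0.09190543360117247}
```

View pics/top0.png

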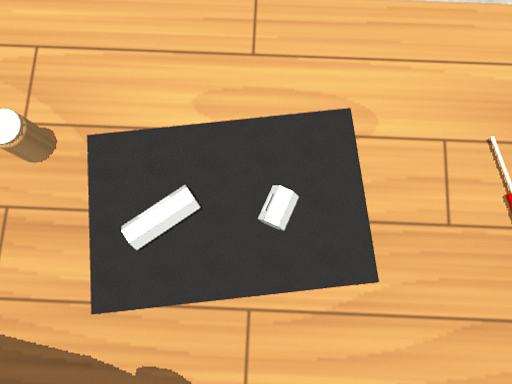

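View pics/scene0.png

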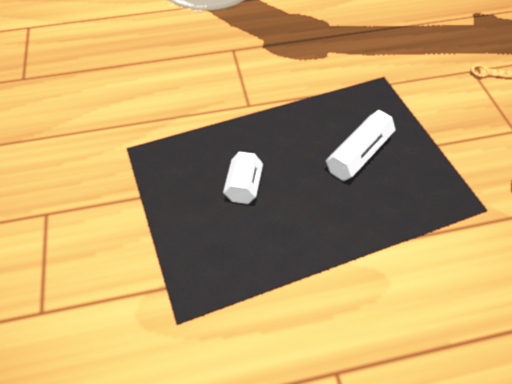

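Top view: the long bar runs from about (129,240) to (193,194), and the short bar is near (279,207). The tin is at about (25,135) and the screwdriver at the right edge. In the scene view the long bar is at about (360,146) with its slot visible at (372,146) on the right-hand flat; the short bar is near (243,178).

```bash
cat > h.py <<'E'
import numpy as np,cv2
from scipy.spatial.transform import Rotation as R
from plant import env
def ray(n,uv,z):
    c=env.camera_params(n);uv=np.atleast_2d(uv).astype(float)
    d=np.c_[(uv[:,0]-c['cx'])/c['fx'],-(uv[:,1]-c['cy'])/c['fy'],-np.ones(len(uv))]
    d=R.from_rotvec(c['orientation']).apply(d);p=np.array(c['xyz'])
    return p+d*((z-p[2])/d[:,2])[:,None]
def blobs(n,im):
    hsv=cv2.cvtColor(im,cv2.COLOR_BGR2HSV)
    mat=cv2.inRange(hsv,(0,0,0),(180,120,70))
    k,l,st,_=cv2.connectedComponentsWithStats(mat)
    cands=[i for i in range(1,k)]
    i=max(cands,key=lambda i:st[i,4]); c=max(cv2.findContours((l==i).astype(np.uint8),0,1)[0],key=cv2.contourArea)
    hull=cv2.convexHull(c); m=np.zeros(im.shape[:2],np.uint8); cv2.fillPoly(m,[hull],1); m=cv2.erode(m,np.ones((5,5)))
    b=((im.min(2)>90)&(m>0)).astype(np.uint8)
    cs=[c for c in cv2.findContours(b,0,1)[0] if cv2.contourArea(c)>150]
    return hull,sorted(cs,key=cv2.contourArea,reverse=True)
def slot(im,c):
    m=np.zeros(im.shape[:2],np.uint8); cv2.fillPoly(m,[c],1); m=cv2.erode(m,np.ones((3,3)))
    d=((im.max(2)<130)&(m>0)).astype(np.uint8)
    k,l,st,ce=cv2.connectedComponentsWithStats(d); 
    return [(st[i].tolist(),ce[i].round(1).tolist()) for i in range(1,k) if st[i,4]>5]
E
python3 - <<'E'
from h import *
np.set_printoptions(precision=4,suppress=True)
for n in("top","scene"):
    im=cv2.imread(f"pics/{n}0.png"); h,cs=blobs(n,im)
    r=cv2.minAreaRect((ray(n,h[:,0],.004)[:,:2]*1000).astype(np.float32)); print(n,"mat",r)
    for c in cs[:3]:
        r=cv2.minAreaRect((ray(n,c[:,0],.024)[:,:2]*1000).astype(np.float32)); print(" blob",r)
        s=slot(im,c); print(" slot",s,[ray(n,x[1],.034)[0] for x in s])
s=env.state();M=R.from_rotvec(s['tool_rot']).as_matrix();print(M)
E
```

```text
top mat ((550.8618774414062, 55.60636901855469), (297.64862060546875, 457.5970458984375), 8.589377403259277)
 blob ((524.59716796875, 161.22352600097656), (48.32664489746094, 126.38953399658203), 36.979347229003906)
 slot [] []
 blob ((549.7052612304688, -28.71411895751953), (47.6609001159668, 68.3174819946289), 68.23614501953125)
 slot [] []
scene mat ((553.3255615234375, 55.782562255859375), (296.283203125, 455.1714782714844), 8.465571403503418)
 blob ((523.6842041015625, 162.59246826171875), (49.349246978759766, 156.83802795410156), 36.79023742675781)
 slot [([362, 136, 19, 21, 45], [370.7, 146.0])] [array([0.5396, 0.1682, 0.034 ])]
 blob ((546.052490234375, -27.048660278320312), (49.804325103759766, 92.21354675292969), 68.07366180419922)
 slot [] []
[[-0.9061  0.423  -0.0008]
 [ 0.423   0.9061 -0.0016]
 [ 0.     -0.0018 -1.    ]]
```

The long bar's centre is at about (0.526, 0.158), and its normal u is about (0.80, 0.60). The slot lies on the +u side: measured 16 mm from the axis, 17 expected. I'll push along −u with the shut fingers, tool x along −u.

{"api": "move_arm", "payload": {
  "increments": [
    [[-0.97,-0.51,0,0],[-0.97,-0.51,0,0],[-0.97,-0.51,0,0],[-0.97,-0.51,0,0],[-0.97,-0.51,0,0]]
  ],
  "hand": 1
}}

```text
time_s: 0.52
position: [0.3823, 0.449, 0.2257]
tool_rot: [0.699, 3.058, -0.009]
force: [1.1, -1.4, -0.2]
gripper_width: 0.0629
gripper_force: 0.0
```

{"api": "move_arm", "payload": {
  "increments": [
    [[-0.97,-0.51,0,0],[-0.97,-0.51,0,0],[-0.97,-0.51,0,0],[-0.97,-0.51,0,0],[-0.97,-0.51,0,0]]
  ]
}}

```text
time_s: 0.93
position: [0.4805, 0.3175, 0.226]
tool_rot: [0.7, 3.059, -0.008]
force: [0.4, -1.3, -0.7]
gripper_width: 0.0295
gripper_force: 0.0
```

{"api": "move_arm", "payload": {
  "increments": [
    [[-0.97,-0.51,0,0],[-0.97,-0.51,0,0],[-0.97,-0.51,0,0],[-0.97,-0.51,0,0],[-0.97,-0.51,0,0]]
  ]
}}

```text
time_s: 1.35
position: [0.5788, 0.1859, 0.226]
tool_rot: [0.699, 3.059, -0.008]
force: [1.1, -0.9, 0.1]
gripper_width: 0.0006
gripper_force: 0.0
```

{"api": "move_arm", "payload": {
  "increments": [
    [[0,0,0,-0.7],[0,0,0,-0.7],[0,0,0,-0.7],[0,0,0,-0.7],[0,0,0,-0.7]]
  ]
}}

```text
time_s: 1.77
position: [0.5729, 0.1969, 0.2262]
tool_rot: [0.188, -3.135, -0.0]
force: [0.7, 0.0, 0.1]
gripper_width: 0.0004
gripper_force: 0.0
```

{"api": "move_arm", "payload": {
  "increments": [
    [[0,0,0,-0.68],[0,0,0,-0.68],[0,0,0,-0.68],[0,0,0,-0.68],[0,0,0,-0.68]]
  ]
}}

```text
time_s: 2.18
position: [0.5729, 0.1969, 0.2262]
tool_rot: [1.008, -2.974, -0.001]
force: [0.6, -0.1, -0.4]
gripper_width: 0.0004
gripper_force: 0.0
```

{"api": "move_arm", "payload": {
  "increments": [
    [[0,0,0.86,0],[0,0,0.86,0],[0,0,0.86,0],[0,0,0.86,0],[0,0,0.86,0]]
  ]
}}

```text
time_s: 2.6
position: [0.5705, 0.1959, 0.0949]
tool_rot: [0.997, -2.972, -0.001]
force: [0.3, 0.4, 0.7]
gripper_width: 0.0005
gripper_force: 0.0
```

{"api": "move_arm", "payload": {
  "increments": [
    [[0,-0.02,0.2,0],[0,-0.02,0.4,0],[0,-0.02,0.4,0],[0,-0.02,0.4,0],[0,-0.02,0.4,0]]
  ]
}}

```text
time_s: 3.02
position: [0.5771, 0.1953, 0.0408]
tool_rot: [-0.998, 2.975, 0.0]
force: [1.0, 0.7, 1.2]
gripper_width: 0.0006
gripper_force: 0.0
```

```bash
python3 - <<'E'
from h import *
np.set_printoptions(precision=4,suppress=True)
s=env.state();p=s['position'];C=np.array([.526,.1583]);u=np.array([.799,.6015]);d=p[:2]-C
print(p,R.from_rotvec(s['tool_rot']).as_matrix()[:,0],"u",d@u,"bar",d@[-.6015,.799],s['force'])
a=env.capture("scene");b=env.capture("top")
o=np.hstack([cv2.resize(a[60:240,260:460],(400,360),interpolation=2),cv2.resize(b[150:330,80:280],(400,360),interpolation=2)])
cv2.imwrite("pics/c1.png",o)
E
```

```text
[0.5771 0.1953 0.0408] [-0.7977 -0.603  -0.0038] u 0.06304228072210147 bar -0.0011890308480859806 [1.0072 0.665  1.2102]
```

View pics/c1.png

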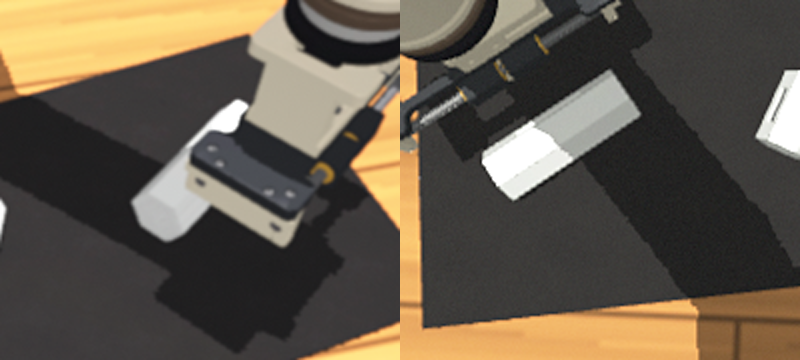

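The bar (top crop, around (560,135)) is untouched and parallel to the gripper, which is on its slotted side. The scene view of the fingers is hidden by the gripper. I'll approach slowly.

{"api": "move_arm", "payload": {
  "increments": [
    [[0.06,0,0,0],[0.12,0,0,0],[0.18,0,0,0],[0.18,0,0,0],[0.18,0,0,0]]
  ]
}}

```text
time_s: 3.53
position: [0.5531, 0.1768, 0.0379]
tool_rot: [0.998, -2.979, 0.001]
force: [0.1, -0.1, -0.1]
gripper_width: 0.0007
gripper_force: 0.0
```

{"api": "move_arm", "payload": {
  "increments": [
    [[0.015,0,0,0],[0.03,0,0,0],[0.03,0,0,0],[0.03,0,0,0]]
  ]
}}

```text
time_s: 3.87
position: [0.5501, 0.1751, 0.0376]
tool_rot: [0.999, -2.979, -0.0]
force: [-1.0, 0.5, -0.1]
gripper_width: 0.0002
gripper_force: 0.0
```

{"api": "move_arm", "payload": {
  "increments": [
    [[0.01,0,0,0],[0.02,0,0,0],[0.02,0,0,0]]
  ]
}}

```text
time_s: 4.12
position: [0.5474, 0.173, 0.0376]
tool_rot: [0.999, -2.978, 0.0]
force: [-0.1, -0.4, 1.0]
gripper_width: 0.0004
gripper_force: 0.0
```

{"api": "move_arm", "payload": {
  "increments": [
    [[0.01,0,0,0],[0.015,0,0,0],[0.015,0,0,0]]
  ]
}}

```text
time_s: 4.37
position: [0.5462, 0.1721, 0.0379]
tool_rot: [-0.999, 2.978, 0.0]
force: [0.9, 0.7, -0.1]
gripper_width: 0.0007
gripper_force: 0.5
```

{"api": "move_arm", "payload": {
  "increments": [
    [[0.02,0,-0.007,0],[0.03,0,-0.014,0],[0.042,0,-0.02,0],[0.052,0,-0.027,0],[0.052,0,-0.027,0]]
  ]
}}

```text
time_s: 4.78
position: [0.5392, 0.1667, 0.0419]
tool_rot: [0.998, -2.978, 0.0]
force: [0.5, 1.0, 0.5]
gripper_width: 0.001
gripper_force: 0.4
```

```bash
python3 - <<'E'
from h import *
np.set_printoptions(precision=4,suppress=True)
s=env.state();print(s['force'],s['position'])
b=env.capture("top");a=cv2.imread("pics/top0.png")
o=np.hstack([cv2.resize(x[150:330,80:280],(400,360),interpolation=2) for x in(a,b)])
cv2.imwrite("pics/c2.png",o)
E
```

```text
[0.52   0.9688 0.5195] [0.5392 0.1667 0.0419]
```

View pics/c2.png

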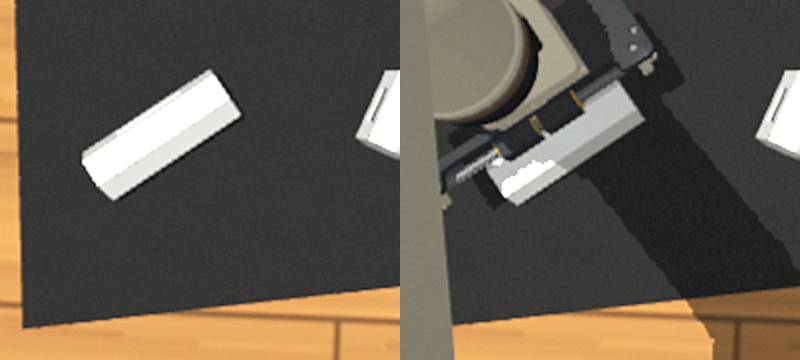

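The bar's near edge moved by about 5 px in the 2x crop (from (113,201) to (119,205)), which fits a roll of about 10°. I'll continue along the arc.

{"api": "move_arm", "payload": {
  "increments": [
    [[0.012,0,-0.006,0],[0.023,0,-0.011,0],[0.035,0,-0.016,0],[0.046,0,-0.02,0],[0.046,0,-0.02,0]]
  ]
}}

```text
time_s: 5.25
position: [0.5335, 0.1625, 0.0447]
tool_rot: [0.998, -2.978, 0.0]
force: [0.6, -0.1, 0.1]
gripper_width: 0.0002
gripper_force: 0.0
```

```bash
python3 - <<'E'
from h import *
s=env.state();print(s['force'],s['position'])
b=env.capture("top");a=env.capture("scene")
o=np.hstack([cv2.resize(x,(400,360),interpolation=2) for x in(a[60:240,240:440],b[150:330,80:280])])
cv2.imwrite("pics/c3.png",o)
E
```

```text
[ 0.59623406 -0.07447679  0.05666854] [0.53352511 0.16248281 0.04465025]
```

View pics/c3.png

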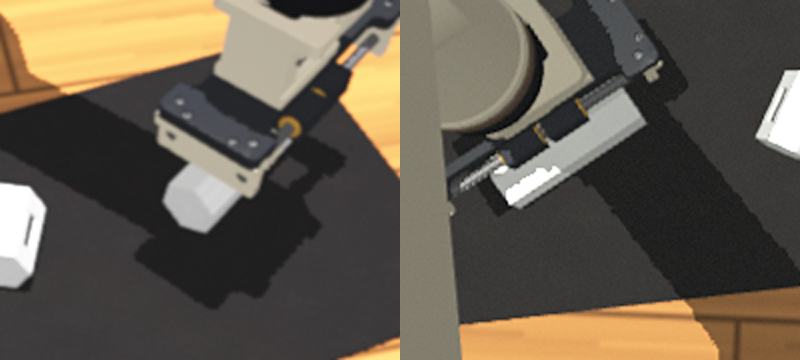

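The end hexagon in the scene crop (around (200,205)) is clearly tipped, and in the top view the bar is still straight. I'll push past the balance point.

{"api": "move_arm", "payload": {
  "increments": [
    [[0.012,0,-0.004,0],[0.025,0,-0.008,0],[0.037,0,-0.012,0],[0.049,0,-0.014,0],[0.061,0,-0.016,0]]
  ]
}}

```text
time_s: 5.77
position: [0.5266, 0.1573, 0.0472]
tool_rot: [0.999, -2.978, -0.0]
force: [0.3, 0.2, -0.8]
gripper_width: 0.0003
gripper_force: 0.0
```

{"api": "move_arm", "payload": {
  "increments": [
    [[0.012,0,-0.002,0],[0.024,0,-0.003,0],[0.036,0,-0.004,0],[0.036,0,-0.004,0],[0.036,0,-0.004,0]]
  ]
}}

```text
time_s: 6.18
position: [0.5225, 0.1541, 0.0478]
tool_rot: [0.999, -2.979, 0.0]
force: [-0.2, 0.7, 0.6]
gripper_width: 0.0
gripper_force: 0.0
```

```bash
python3 - <<'E'
from h import *
s=env.state();print(s['force'],s['position'])
b=env.capture("top");a=env.capture("scene")
o=np.hstack([cv2.resize(x,(400,360),interpolation=2) for x in(a[60:240,240:440],b[150:330,80:280])])
cv2.imwrite("pics/c4.png",o)
E
```

```text
[-0.17357934  0.65895859  0.56002339] [0.52248609 0.15409288 0.04778647]
```

View pics/c4.png

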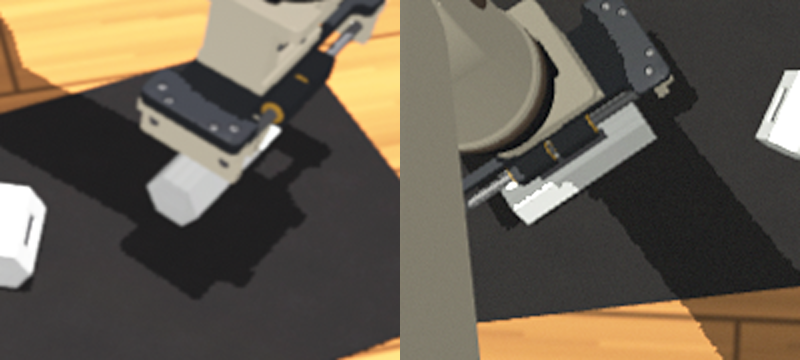

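The bar appears to have fallen on: its near edge is now at (527,224) in the top crop. I'll lift straight up and look.

{"api": "move_arm", "payload": {
  "increments": [
    [[0,0,-0.1,0],[0,0,-0.3,0],[0,0,-0.6,0],[0,0,-0.9,0],[0,0,-0.9,0]]
  ]
}}

```text
time_s: 6.7
position: [0.5266, 0.1562, 0.1897]
tool_rot: [-0.996, 2.968, -0.001]
force: [0.5, 0.6, -0.4]
gripper_width: 0.0005
gripper_force: 0.0
```

{"api": "move_arm", "payload": {
  "increments": [
    [[0,0.9,0,0],[0,0.9,0,0],[0,0.9,0,0],[0,0.9,0,0],[0,0.9,0,0]]
  ]
}}

```text
time_s: 7.12
position: [0.4383, 0.2661, 0.1832]
tool_rot: [-1.01, 2.974, 0.003]
force: [0.6, -0.2, -0.6]
gripper_width: 0.0003
gripper_force: 0.0
```

{"api": "move_arm", "payload": {
  "increments": [
    [[0,0.9,0,0],[0,0.9,0,0],[0,0.9,0,0],[0,0.9,0,0],[0,0.9,0,0]]
  ]
}}

```text
time_s: 7.53
position: [0.3576, 0.3726, 0.183]
tool_rot: [-1.008, 2.975, 0.003]
force: [0.3, 0.6, -0.5]
gripper_width: 0.0008
gripper_force: 0.0
```

```bash
python3 - <<'E'
from h import *
np.set_printoptions(precision=4,suppress=True)
print(env.state()['position'])
I={n:env.capture(n) for n in("scene","top")}
for n,im in I.items():
    h,cs=blobs(n,im)
    for c in cs[:3]:
        s=slot(im,c)
        print(n,cv2.minAreaRect((ray(n,c[:,0],.024)[:,:2]*1000).astype(np.float32)),s,[ray(n,x[1],.044)[0] for x in s])
cv2.imwrite("pics/c5.png",np.hstack([cv2.resize(I[n][y:y+180,x:x+200],(400,360),interpolation=2) for n,x,y in(("scene",220,60),("top",100,150))]))
E
```

```text
[0.3576 0.3726 0.183 ]
scene ((505.1188659667969, 148.51214599609375), (49.97898483276367, 156.97682189941406), 36.945316314697266) [] []
scene ((546.1043090820312, -27.06952667236328), (49.804325103759766, 92.10179901123047), 68.07366180419922) [] []
top ((506.0658264160156, 147.27264404296875), (48.17469024658203, 126.46741485595703), 37.23040008544922) [([149, 215, 34, 25, 173], [165.5, 226.8])] [array([0.507 , 0.1455, 0.044 ])]
top ((549.6962280273438, -28.71051025390625), (47.6609001159668, 68.33695983886719), 68.23614501953125) [] []
```

View pics/c5.png

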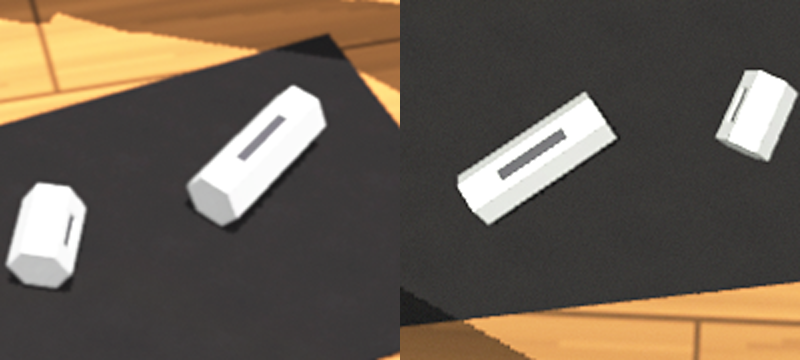

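The slot is on top, at (533,154) in the top crop and (262,138) in the scene crop. The axis shifted 23 mm, the bar rests flat, and the short bar's fitted position is unchanged. The arm is clear, so I'll hand in.

```bash
python3 -c "
from plant import env
print(env.sign_off())"
```

```text
the job is handed in; nothing more can be done
None
```

The long bar was rolled over on the mat and lies flat with its slotted flat facing straight up, the short bar was not disturbed, and the job was handed in at about 7.6 s on the robot's clock.

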